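# Hold the spring-return key switch turned on a lathe operator station

### The job

Take the yellow-headed key out of the slotted stand and push it fully home into the key switch on the face of the operator station; the lock is gummed up, so work the key in with small wiggles and do not force it. Then turn the key a quarter turn clockwise to its stop and keep hold of it there against the spring: finish while still gripping the key and holding it turned. Leave the other keys and everything else on the bench where they are.

Things in the scene. Friction and masses are not known exactly. Their poses are not given: they have to be found in the camera images.
- key_yellow: The key to use: yellow plastic head, steel blade. Starts upright, blade down, in one of the stand's slots. Origin at the blade's tip, z up to the head, x along the blade's width, y its thickness. Blade 10 (x) x 3.5 (y), 25 long; the last 1.9 mm taper (63 degrees off its axis) to a blunt tip 2.4 wide. Steel shoulder 18 x 10 at z 25 to 32 stops it. Works either way round (half a turn about z). About 38 g.
- key_grip (a point): Where to grip key_yellow: in the middle of its plastic head, 50 mm above the blade's tip, 25 above the shoulder's underside. Head 34 wide (x), 11 thick (y), z 31 to 67. Pinch across the 11 mm thickness, fingers pointing down; the fingertips then stay clear of stand and switch. Axes as key_yellow.
- key_red: A like key with a red head, for another machine; stays in its slot. Origin and axes as key_yellow.
- key_blue: A like key with a blue head, for another machine; stays in its slot. Origin and axes as key_yellow.
- key_stand: Fixed grey plastic block 56 (x) x 200 (y) x 36 tall, to the left or right of the station. Origin at the centre of its underside. Three upright slots in its top at y = -65, 0, +65 hold the keys, the blades' width along the stand's y, 1.1 mm clear all round; shoulders rest on its top, blades go 25 mm in. To take a key out lift it straight up.
- station: Fixed lathe operator station lying face up: cream box 170 (x) x 240 (y) x 85 tall, dark face with emergency stop, buttons, lamps and the key switch. Origin under its centre. Key switch at x = -35, y = 0: steel bezel 32 across on a yellow square plate, 12 proud of the face, brass key cylinder inside. Emergency stop at x = +35, y = +78, 38 above the face; the other controls stand 16 proud or less.
- keyway (a point): Centre of the keyway's mouth, in the top of the brass key cylinder, 97 mm above the bench; z up (out of the lock), x along the slot's width; turns with the cylinder. Slot 11.2 (x) x 4.7 (y) with a 2 mm lead-in chamfer: 0.6 mm play each side of the blade. The key goes straight down 25 mm until its shoulder sits on the cylinder's top.
- wafer0: First of two gummed wafers inside the lock, unseen: origin on the keyway's axis at rest, 7 mm below its mouth. It reaches in from a narrow end of the slot, must be pushed 2.4 to 3.6 mm aside along the slot and stays there. Pushed straight the key's tip jams on it; over 40 N on a wafer is forcing. Pushed with 10 to 20 N while rocked 3 to 6 degrees to and fro (tilt along the slot, or yaw) it works down.
- wafer1: The second wafer, alike, 13 mm below the keyway's mouth, reaching in from the other narrow end. Past it the key runs freely to its seat and can turn.
- cylinder (a joint): Turn of the key cylinder, rad: 0 at rest (slot along the station's x), grows clockwise seen from above, stop at 1.571. Locked until the key is past both wafers. A spring turns it back (0.04 N m at rest, 0.10 N m at the stop). With the blade's play the hand turns 0.1 to 0.3 rad more than the cylinder.
- multimeter: Bystander: yellow multimeter 180 x 86 x 36 tall lying on the bench. Origin under its centre.
- cleaner_can: Bystander: red spray can, 65 across, 184 tall. Origin under its centre.
- solder_spool: Bystander: spool of solder, 54 across, 40 tall. Origin under its centre.
- screwdriver: Bystander: small red screwdriver 150 long lying between stand and station. Origin under its centre.
- control_board: Bystander: green circuit board 150 x 210, 25 tall. Origin under its centre.
- hydraulic_valve: Bystander: blue valve block with two steel solenoids, 58 x 248 x 77 tall, beyond the station. Origin under its centre.

How it is judged:
By the outcome, as a careful person would: the job done as asked, in the order asked, and still so for the second after the job is handed in, while the arm keeps its last pose, push and grip.
It also fails if it takes over 67 s, if anything falls off the work surface, if the arm or the gripper's body presses on something with over 40 N, if the wrist force passes 120 N, or if a joint passes its speed limit or range.

### The arm

A 7-joint arm with a two-finger parallel gripper is mounted at the origin on the work surface. World frame = base frame: x ahead of the robot, y to its left, z up, the work surface at z = 0. Lengths are in mm, angles in rad, forces in N, time in s.
With the tool pointing down it reaches from about 400 to 875 mm from the base axis. Payload 4.4 kg.
Tool frame: the origin (TCP) lies at the very end of the fingers, on their centre line; the grasp point (between the pads) lies 19 mm behind it; z points along the fingers, y is the line along which they close (so a half turn about z gives the same grasp; the last joint's range is limited). The gripper opens to 85 mm and grips with 20 to 120 N. Pads are 22 mm wide; open, the fingers measure 114 mm over their backs; the gripper's body (76 mm by 85 mm) begins 54 mm behind the grasp point. The pads swing forward as they close: fully open they stand 13 mm farther back than shut.
Start: joints at [-1.239, 0.628, 0.038, 1.517, -0.027, 0.996, -0.02], TCP at [251.782, 599.269, 231.313] pointing down, gripper open.
Joint ranges: [-3.06, 3.06], [-0.37, 2.12], [-1.25, 1.32], [0.18, 2.47], [-1.1, 4.24], [0.23, 1.98], [-2.94, 2.94]. Speed limits (rad/s): [2.57, 2.57, 3.14, 3.14, 3.14, 3.14, 3.14].

### API

Orientations are given as [roll, pitch, yaw] about the fixed x, y, z axes, in that order (R = Rz(yaw) Ry(pitch) Rx(roll)).
In Python, from cell import sensors, get_image, camera_params, order gives the robot as it stands.
- The arm moves only by the shell command python3 -m inch 'ROWS' [OPENING]. ROWS is JSON, a list that holds one entry, the list of rows, each a list of 4 numbers: the shift along the tool's x, y, z in cm, then the turn about the tool's z in degrees. A call has 1 to 8 rows; each row is the pose to reach, as a shift and turn from the pose commanded when the call began, along the tool's axes at that moment; what a row does not reach only later rows make up. A row lasts 1/12 s, in which the tool goes at most 41.7 mm and 7.16 degrees, less where a joint would pass 70% of its speed; a pose out of reach is approached as far as the arm can. A call with a gripper value outside its range is refused whole. OPENING is the finger opening in cm, from 0 to 8.54, set as the call begins (- or left out, the last holds). The fingers move at their own pace and stop on an object; the grip force is fixed at half the most. Time passes only in rows, so rows that repeat a pose let the fingers close. It gives the time, the measured TCP pose, the force, the opening and the grip force at its end, in the units of the state.
- sensors.read_state(): the state, without advancing time (a new reading comes with each control period).
- get_image(name): name is "scene" or "top" or "wrist"; returns the picture (384x512x3 uint8, blue, green, red); there is no depth.
- camera_params(name): a dict with "mtx" (3x3 intrinsics, pixels), "rvec" (rotation vector, rad) and "tvec" (3), from world to camera coordinates, as OpenCV has them. Camera axes: x right, y down, z forward; pixel columns grow to the right and rows downward; lengths in mm; the calibration is good to about 2 mm. A picture is of the moment at which its call begins: read the wrist's pose just before it. camera_params takes no time and is no camera call; for the wrist camera it gives the pose at the moment of the call.
- order.finish_job(): hands the job in; it is judged then, once.
The state is a dict: "clock": time; "qpos": joint angles; "qd": joint speeds; "tau": joint torques, N m; "eef_pos": TCP position; "tool_rot": TCP orientation; "force": force on the tool from outside, world axes, zero at the start; "torque": the same for the moment, N m; "width": finger opening in mm; "gripper_force": force on a finger pad.
Only numpy, scipy, OpenCV 4.12 (cv2) and the standard library are available. Lean on these libraries where they do the work, as an engineer would, in place of code of your own. Each camera call takes 0.05 s, during which the arm holds its last target. There are 200 camera calls.

## Working session

There is one attempt and no reset: what is moved stays moved. The work goes in short steps, Python scripts to look and compute and a shell command to move; the robot and the scene stay as the last step left them, time stands still between calls to the robot, and variables do not carry over. Pictures are saved under pics/ and viewed, at most 10 in all, crops included, and the job is handed in when it is done.

```bash
mkdir -p pics; ls; python3 - <<'E'
from cell import sensors,get_image,camera_params
import cv2,numpy as np
s=sensors.read_state();print(s)
a=get_image("top");b=get_image("scene")
cv2.imwrite("pics/top.png",a);cv2.imwrite("pics/scene.png",b)
for n in("top","scene","wrist"):
    p=camera_params(n);R=cv2.Rodrigues(np.array(p["rvec"]))[0];print(n,p["mtx"],(-R.T@np.array(p["tvec"]).ravel()).round(),R.round(2).tolist())
E
```

```text
pics
{'clock': 0.0, 'qpos': array([-1.23883563,  0.62934937,  0.03844582,  1.51835443, -0.02701199,
        0.99628027, -0.0199974 ]), 'qd': array([ 0.00253995,  0.00059415, -0.00125095, -0.00079403, -0.00077116,
        0.00144645,  0.00110591]), 'tau': array([ 7.26144162e-05, -5.63402724e+01,  1.22603115e+00, -1.93449318e+01,
        1.09580366e-02,  1.07557760e-02, -1.90517000e-05]), 'eef_pos': array([251.51539322, 598.7027382 , 230.39138112]), 'tool_rot': array([-3.13971935e+00,  1.67469680e-05,  2.74382523e+00]), 'force': array([0.30695417, 1.00673053, 0.1072931 ]), 'torque': array([-0.04079787, -0.00394858,  0.04076798]), 'gripper_force': 0.0, 'width': 85.03181679968425}
top [[472.97738752   0.         256.06351816]
 [  0.         472.97738752 191.54730945]
 [  0.           0.           1.        ]] [ 483.  -10. 1934.] [[0.02, -1.0, 0.01], [-1.0, -0.02, -0.06], [0.06, -0.01, -1.0]]
scene [[473.30886653   0.         257.70241013]
 [  0.         473.30886653 186.83989783]
 [  0.           0.           1.        ]] [1636.   16. 1084.] [[-0.07, 1.0, 0.01], [0.69, 0.05, -0.72], [-0.72, -0.04, -0.69]]
wrist [[311.10186238   0.         255.65127597]
 [  0.         311.10186238 192.31850647]
 [  0.           0.           1.        ]] [182. 628. 373.] [[0.39, 0.92, -0.0], [0.88, -0.37, 0.29], [0.27, -0.11, -0.96]]
```

View pics/top.png

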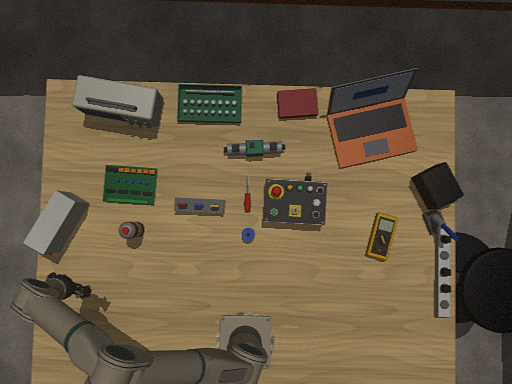

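View pics/scene.png

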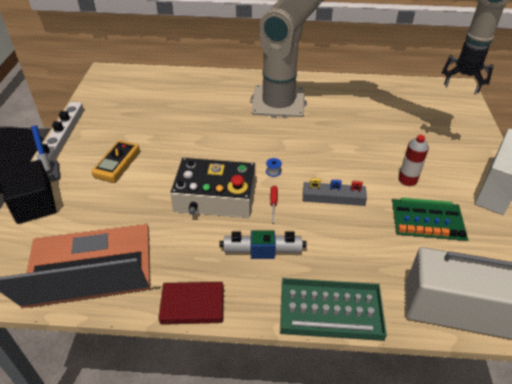

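The top view shows yellow, blue and red keys in the stand at about (214,208), (199,207) and (182,206). The station is centred at (295,201), with the key switch at (295,211). The scene view agrees.

```bash
cat >h.py <<'E'
import cv2,numpy as np
from cell import sensors,get_image,camera_params
def ray(p,uv,z):
    R=cv2.Rodrigues(np.array(p["rvec"]))[0];C=-R.T@np.array(p["tvec"]).ravel()
    n=cv2.undistortPoints(np.array(uv,float).reshape(-1,1,2),np.array(p["mtx"]),None).reshape(-1,2)
    d=np.c_[n,np.ones(len(n))]@R
    return C+d*((z-C[2])/d[:,2:])
def proj(p,X): return cv2.projectPoints(np.array(X,float).reshape(-1,3),np.array(p["rvec"]),np.array(p["tvec"]),np.array(p["mtx"]),None)[0].reshape(-1,2)
def mask(im,lo,hi): return cv2.inRange(cv2.cvtColor(im,cv2.COLOR_BGR2HSV),lo,hi)
def blobs(m,amin=4):
    return [c for c in cv2.findContours(m,cv2.RETR_EXTERNAL,cv2.CHAIN_APPROX_NONE)[0] if cv2.contourArea(c)>=amin]
E
python3 - <<'E'
from h import *
im=cv2.imread("pics/top.png");p=camera_params("top")
m=mask(im,(22,120,120),(34,255,255))
for c in blobs(m,6):
    (u,v),wh,a=cv2.minAreaRect(c);print("yel",round(u,1),round(v,1),wh,a,"z78",ray(p,(u,v),78)[0].round(),"z97",ray(p,(u,v),97)[0].round())
m=mask(im,(0,0,30),(179,90,150))
m[:185]=0;m[230:]=0;m[:,:165]=0;m[:,235:]=0
for c in blobs(m,100):
    q=cv2.boxPoints(cv2.minAreaRect(c));print("stand",ray(p,q,36).round())
m=mask(im,(0,0,20),(179,110,110));m[:170]=0;m[235:]=0;m[:,:255]=0;m[:,335:]=0
for c in blobs(m,300):
    q=cv2.boxPoints(cv2.minAreaRect(c));print("st",cv2.minAreaRect(c),ray(p,q,85).round())
E
```

```text
yel 387.1 218.1 (18.679410934448242, 4.909694194793701) 16.389541625976562 z78 [ 506. -548.   78.] z97 [ 506. -542.   97.]
yel 294.5 210.5 (11.0, 11.0) 90.0 z78 [ 527. -183.   78.] z97 [ 527. -181.   97.]
yel 214.5 205.5 (1.0, 7.0) 90.0 z78 [539. 131.  78.] z97 [539. 130.  97.]
yel 275.8 191.4 (14.310833930969238, 14.310833930969238) 26.56505012512207 z78 [ 601. -108.   78.] z97 [ 599. -107.   97.]
stand [[514. 298.  36.]
 [572. 298.  36.]
 [567.  96.  36.]
 [509.  97.  36.]]
st ((294.5389404296875, 200.37742614746094), (62.75255584716797, 58.32370376586914), 3.5763344764709473) [[ 458.  -54.   85.]
 [ 686.  -63.   85.]
 [ 677. -310.   85.]
 [ 448. -299.   85.]]
```

```bash
python3 -m inch '[[[-4,-2.9,0,0],[-8,-5.8,0,0],[-11.5,-8.3,0,0],[-15,-10.8,0,0],[-18,-13,0,0],[-21,-15,0,0],[-23,-16.5,0,0],[-23,-16.5,0,0]]]' - ; python3 -m inch '[[[-3.5,-2.5,0,7],[-7,-5,0,14],[-10.5,-7.5,0,21],[-14,-10,0,28],[-17,-12,0,35],[-20,-14,0,42],[-21.7,-15.5,0,49],[-21.7,-15.5,0,54]]]' -;python3 -m inch '[[[0,0,0,7],[0,0,0,13],[0,0,0,13]]]' -
```

```text
clock: 0.77
eef_pos: [404.7, 349.6, 231.2]
tool_rot: [-3.137, 0.004, 2.732]
force: [0.1, -0.2, -0.3]
width: 85.4
gripper_force: 0.0
clock: 1.43
eef_pos: [542.5, 124.2, 231.4]
tool_rot: [3.14, 0.004, 1.787]
force: [-0.2, 0.3, -0.8]
width: 85.4
gripper_force: 0.0
clock: 1.68
eef_pos: [539.6, 131.2, 230.8]
tool_rot: [-3.141, 0.001, 1.572]
force: [0.3, 0.3, 0.3]
width: 85.5
gripper_force: 0.0
```

```bash
python3 - <<'E'
from h import *
s=sensors.read_state();p=camera_params("wrist");im=get_image("wrist");cv2.imwrite("pics/w1.png",im)
import pickle;pickle.dump(p,open("w1.pkl","wb"))
print(s["eef_pos"],s["tool_rot"])
for c in blobs(mask(im,(20,110,90),(36,255,255)),20):
    r=cv2.minAreaRect(c);print(r,ray(p,[r[0]],78)[0].round(1));print(ray(p,cv2.boxPoints(r),78).round(1).tolist())
E
```

```text
[539.60612077 131.21838729 230.78458511] [-3.14058171e+00  5.69039240e-04  1.57171157e+00]
((255.0, 172.0), (36.0, 10.0), 90.0) [538.3 136.7  78. ]
[[533.5, 154.4, 78.0], [543.0, 154.4, 78.0], [543.2, 118.5, 78.0], [533.3, 118.5, 78.0]]
```

View pics/w1.png

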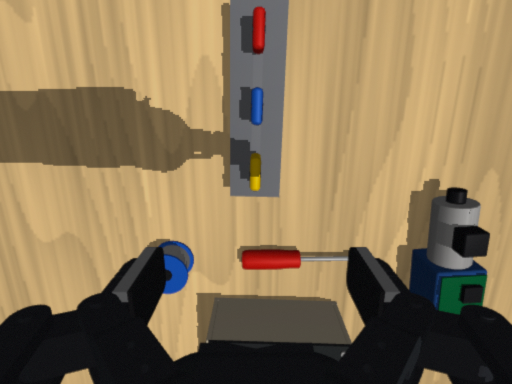

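The wrist view shows the stand with yellow at (255,172), blue at (257,105) and red at (259,30). The stand's near edge is at row 195, and nothing obstructs the fingers.

```bash
python3 - <<'E'
from h import *
import pickle;p=pickle.load(open("w1.pkl","rb"));im=cv2.imread("pics/w1.png")
print(ray(p,[(231,195.5),(279.5,196.5),(231,0),(288,0)],36).round(1).tolist())
for n,l,h in(("y",(20,110,90),(36,255,255)),("b",(100,110,90),(125,255,255)),("r",(0,150,90),(8,255,255))):
    m=mask(im,l,h);m[215:]=0;m[:,:225]=0;m[:,300:]=0
    v,u=np.nonzero(m);X=ray(p,np.c_[u,v],78);f=np.polyfit(X[:,1],X[:,0],1)
    print(n,X.mean(0).round(1),X.min(0).round(1),X.max(0).round(1),f[0])
E
```

```text
[[510.9, 99.4, 36.0], [566.0, 98.3, 36.0], [515.2, 294.9, 36.0], [569.5, 294.9, 36.0]]
y [538.2 135.5  78. ] [511.8 118.5  78. ] [543.2 279.4  78. ] -0.06327885456408824
b [539.9 198.8  78. ] [534.5 182.5  78. ] [544.7 215.1  78. ] 0.018815497468432075
r [541.2 262.8  78. ] [536.5 246.4  78. ] [546.6 278.7  78. ] 0.007507327964160838
```

```bash
python3 -m inch '[[[0.26,-0.13,3,1.3],[0.26,-0.13,6,1.3],[0.26,-0.13,9,1.3],[0.26,-0.13,12,1.3],[0.26,-0.13,15,1.3],[0.26,-0.13,17,1.3],[0.26,-0.13,18.3,1.3],[0.26,-0.13,18.8,1.3]]]' 4 ; python3 -m inch '[[[0,0,0,0],[0,0,0,0]]]' - ;python3 -m inch '[[[0,0,0,0],[0,0,0,0],[0,0,0,0],[0,0,0,0],[0,0,0,0],[0,0,0,0],[0,0,0,0],[0,0,0,0]]]' 0
```

```text
clock: 2.4
eef_pos: [536.9, 133.8, 41.0]
tool_rot: [-3.138, 0.0, 1.555]
force: [-0.0, -0.1, -0.1]
width: 40.1
gripper_force: 0.0
clock: 2.57
eef_pos: [538.9, 133.9, 43.7]
tool_rot: [3.141, -0.0, 1.553]
force: [0.4, -0.4, 0.4]
width: 40.1
gripper_force: 0.0
clock: 3.23
eef_pos: [539.4, 134.0, 44.4]
tool_rot: [3.14, -0.001, 1.552]
force: [-1.0, 0.2, 6.9]
width: 10.3
gripper_force: 59.1
```

```bash
python3 -m inch '[[[0,0,-0.5,0],[0,0,-1.5,0],[0,0,-3,0],[0,0,-5,0],[0,0,-8,0],[0,0,-11,0],[0,0,-13.5,0],[0,0,-14.5,0]]]' - ; python3 -m inch '[[[-2,0.4,0,-3],[-6,1,0,-10],[-10,1.8,0,-17],[-14,2.5,0,-24],[-18,3.2,0,-31],[-22,4,0,-38],[-26,4.7,0,-45],[-29,5.2,0,-52]]]' -;python3 -m inch '[[[-0.2,-1,0,-7],[-0.6,-2.4,0,-14],[-0.6,-2.4,0,-21],[-0.6,-2.4,0,-28],[-0.6,-2.4,0,-35],[-0.6,-2.4,0,-39],[-0.6,-2.4,0,-39],[-0.6,-2.4,0,-39]]]' -
python3 - <<'E'
from h import *
import pickle
s=sensors.read_state();p=camera_params("wrist");im=get_image("wrist");cv2.imwrite("pics/w2.png",im)
pickle.dump(p,open("w2.pkl","wb"));print(s)
E
```

```text
clock: 3.9
eef_pos: [540.4, 133.8, 192.5]
tool_rot: [3.136, -0.002, 1.552]
force: [1.3, 0.0, -0.4]
width: 10.5
gripper_force: 58.6
clock: 4.57
eef_pos: [584.5, -161.8, 188.3]
tool_rot: [-3.14, 0.001, 2.462]
force: [-0.1, 0.8, 0.2]
width: 10.2
gripper_force: 58.6
clock: 5.23
eef_pos: [574.1, -179.8, 188.1]
tool_rot: [3.141, -0.001, 3.138]
force: [-0.5, 0.7, -0.5]
width: 10.2
gripper_force: 58.6
{'clock': 5.2333, 'qpos': array([ 0.32644751,  0.6083996 , -0.11047417,  1.70105036,  0.08484817,
        0.83759942,  1.7455373 ]), 'qd': array([-8.22978586e-03, -1.77320058e-03,  1.06749165e-02, -2.00294276e-03,
       -3.06450288e-03,  1.66325830e-06, -6.61975962e-03]), 'tau': array([ 2.05040532e-01, -5.32301617e+01, -9.05314218e-01, -1.71715057e+01,
        3.91579221e-02,  7.95933651e-03,  1.09696055e-01]), 'eef_pos': array([ 574.10869677, -179.78386233,  188.09277366]), 'tool_rot': array([ 3.14136673e+00, -7.66510232e-04,  3.13756796e+00]), 'force': array([-0.53471904,  0.68117418, -0.51053845]), 'torque': array([-0.02839612, -0.01272728,  0.00865122]), 'gripper_force': 58.600414395332336, 'width': 10.231416751130624}
```

View pics/w2.png

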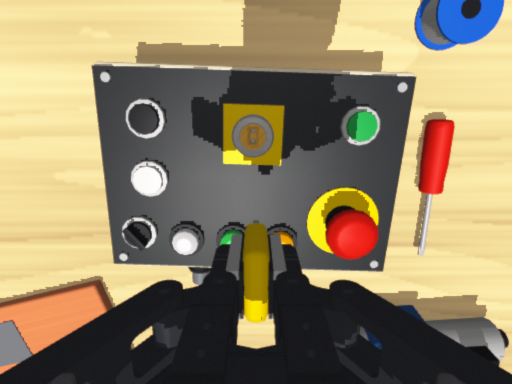

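The station is fully in view. The bezel is at (253,136), the corner screws are at (105,77), (402,87), (374,265) and (124,257), and the held key's head spans (257,225-320).

```bash
python3 - <<'E'
from h import *
import pickle
p=pickle.load(open("w2.pkl","rb"));im=cv2.imread("pics/w2.png")
R=ray(p,[(105,77),(402,87),(374,265),(124,257)],85);print(R.round(1).tolist())
d=[R[1]-R[0],R[2]-R[3]];print([np.degrees(np.arctan2(-x[0],x[1])) for x in d], "(yaw)");d=[R[3]-R[0],R[2]-R[1]];print([np.degrees(np.arctan2(x[1],x[0])) for x in d],R.mean(0))
# yellow plate at z85ish
m=mask(im,(20,100,40),(36,255,255));m[180:]=0
c=max(blobs(m),key=cv2.contourArea);r=cv2.minAreaRect(c);print("plate",r,ray(p,[r[0]],86)[0].round(1))
# bezel: non-yellow inside plate
x,y,w,h=cv2.boundingRect(c)
hsv=cv2.cvtColor(im,cv2.COLOR_BGR2HSV)
mm=cv2.inRange(hsv,(0,0,60),(179,90,255))
mm[:108]=0;mm[164:]=0;mm[:,:224]=0;mm[:,283:]=0
cc=max(blobs(mm),key=cv2.contourArea);e=cv2.fitEllipse(cc);print("bezel",e,ray(p,[e[0]],97)[0].round(1), cv2.minEnclosingCircle(cc))
cr=im[95:175,210:300];cv2.imwrite("pics/c2.png",cv2.resize(cr,None,fx=7,fy=7,interpolation=cv2.INTER_CUBIC))
# held head
m=mask(im,(20,100,40),(36,255,255));m[:215]=0;m[:,:235]=0;m[:,:][:,280:]=0;v,u=np.nonzero(m);print("head u",[u[(v==k)].mean().round(1) for k in(240,260,280,300)],v.min(),v.max())
print(proj(p,[[574.1,-179.8,224],[591,-179.8,224],[557,-179.8,224],[574.1,-179.8,157]]).round(1).tolist())
E
```

```text
[[484.2, -290.5, 85.0], [492.0, -69.4, 85.0], [641.9, -74.3, 85.0], [633.0, -295.3, 85.0]]
[np.float64(-2.034040835315338), np.float64(-2.3082278532096416)] (yaw)
[np.float64(-1.8638667615164666), np.float64(-1.8729767985565704)] [ 562.76030947 -182.35422064   85.        ]
plate ((252.69866943359375, 134.03994750976562), (61.432552337646484, 61.46586608886719), 1.9091525077819824) [ 526.3 -181.3   86. ]
bezel ((252.41497802734375, 135.3629150390625), (40.3271369934082, 41.208675384521484), 1.4125558137893677) [ 526.  -181.4   97. ] ((252.58363342285156, 135.3291778564453), 21.082138061523438)
head u [np.float64(256.0), np.float64(255.5), np.float64(255.5), np.float64(255.5)] 223 347
[[254.5, 294.6], [254.7, 329.7], [254.3, 256.0], [254.8, 227.3]]
```

View pics/c2.png

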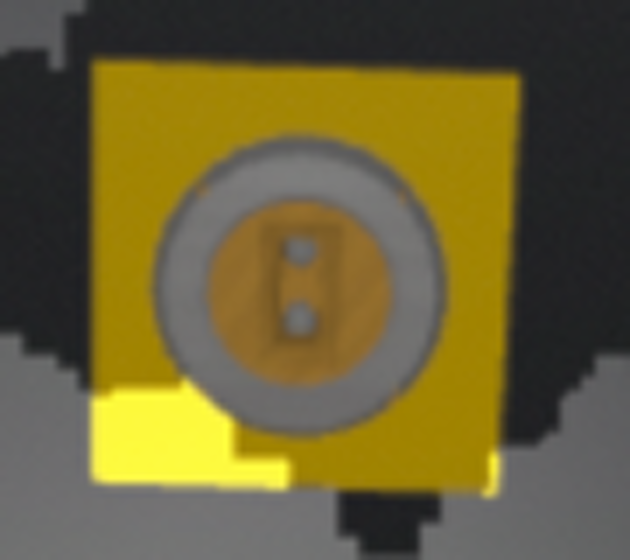

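The crop shows the bezel with the slot upright in the image, centred at about (252.7,135.6). Both wafers are visible inside it.

```bash
python3 -m inch '[[[1.5,-0.1,0,0.6],[3,-0.2,0,1.2],[4.3,-0.22,0,1.8],[4.78,-0.22,0,1.8],[4.78,-0.22,1.5,1.8],[4.78,-0.22,3.5,1.8],[4.78,-0.22,5,1.8],[4.78,-0.22,5.2,1.8]]]' - ; python3 -m inch '[[[0,0,0,0],[0,0,0,0],[0,0,0,0]]]' -
python3 - <<'E'
from h import *
print([sensors.read_state()[k].round(2).tolist() for k in("eef_pos","tool_rot","qpos","force")])
a=get_image("scene");cv2.imwrite("pics/s2.png",cv2.resize(a[130:230,160:270],None,fx=6,fy=6,interpolation=cv2.INTER_CUBIC))
E
```

```text
clock: 5.95
eef_pos: [525.5, -181.1, 134.0]
tool_rot: [3.141, -0.004, 3.108]
force: [-0.6, -0.3, 0.4]
width: 10.7
gripper_force: 58.6
clock: 6.2
eef_pos: [527.7, -182.0, 137.3]
tool_rot: [-3.141, 0.002, 3.108]
force: [-0.1, 0.0, -0.9]
width: 10.0
gripper_force: 58.6
[[527.73, -181.96, 137.27], [-3.14, 0.0, 3.11], [0.34, 0.62, -0.1, 1.87, 0.09, 0.65, 1.73], [-0.05, 0.01, -0.85]]
```

View pics/s2.png

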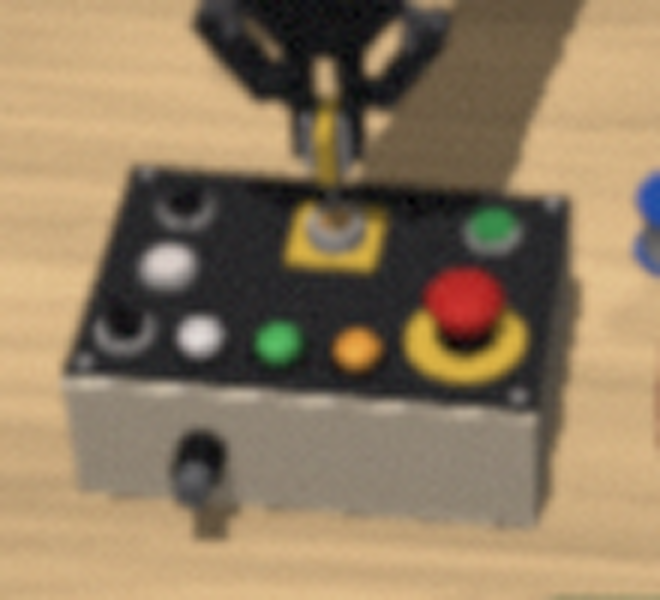

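The zoomed scene view shows the blade upright just above the bezel, at about (335,200), and centred on it. I'll lower slowly.

```bash
python3 -m inch '[[[0.1,0.02,0.15,0],[0.1,0.02,0.3,0],[0.1,0.02,0.45,0],[0.1,0.02,0.6,0],[0.1,0.02,0.7,0],[0.1,0.02,0.8,0],[0.1,0.02,0.9,0],[0.1,0.02,0.9,0]]]' - ;python3 -m inch '[[[0,0,0.1,0],[0,0,0.2,0],[0,0,0.3,0],[0,0,0.3,0]]]' -
```

```text
clock: 6.92
eef_pos: [525.9, -181.5, 127.1]
tool_rot: [3.142, 0.0, 3.109]
force: [-0.1, -1.1, -1.0]
width: 9.9
gripper_force: 58.6
clock: 7.25
eef_pos: [525.9, -181.6, 124.2]
tool_rot: [3.142, 0.0, 3.109]
force: [0.4, -0.2, 0.8]
width: 10.1
gripper_force: 58.6
```

```bash
python3 -m inch '[[[0,0,0.05,3],[0,0,0.1,-3],[0,0,0.15,3],[0,0,0.2,-3],[0,0,0.2,0]]]' - ; python3 -m inch '[[[0,0,0.05,4],[0,0,0.1,0],[0,0,0.1,-4],[0,0,0.15,0],[0,0,0.15,4],[0,0,0.2,0],[0,0,0.2,-4],[0,0,0.2,0]]]' -
```

```text
clock: 7.67
eef_pos: [527.1, -181.7, 123.0]
tool_rot: [-3.141, 0.003, 3.112]
force: [0.5, 0.7, 2.3]
width: 10.2
gripper_force: 59.1
clock: 8.33
eef_pos: [527.2, -182.0, 122.0]
tool_rot: [-3.141, 0.003, 3.111]
force: [-0.2, 1.2, 10.3]
width: 10.1
gripper_force: 60.3
```

```bash
for i in 1; do python3 -m inch '[[[0,0,0.05,5],[0,0,0.05,0],[0,0,0.05,-5],[0,0,0.05,0],[0,0,0.05,5],[0,0,0.05,0],[0,0,0.05,-5],[0,0,0.05,0]]]' - ; done;  python3 -m inch '[[[0,0,0.0,5],[0,0,0.0,0],[0,0,0.0,-5],[0,0,0,0],[0,0,0,5],[0,0,0,0],[0,0,0,-5],[0,0,0,0]]]' -
```

```text
clock: 9.0
eef_pos: [527.2, -182.0, 121.7]
tool_rot: [-3.141, 0.004, 3.112]
force: [-1.1, 0.0, 12.7]
width: 10.4
gripper_force: 60.6
clock: 9.67
eef_pos: [527.2, -182.0, 121.7]
tool_rot: [-3.141, 0.004, 3.112]
force: [-0.7, -0.3, 11.8]
width: 10.3
gripper_force: 60.6
```

```bash
python3 -m inch '[[[0,0,0.03,6],[0,0,0.05,6],[0,0,0.05,0],[0,0,0.05,-6],[0,0,0.05,-6],[0,0,0.05,0],[0,0,0.05,6],[0,0,0.05,6]]]' - ;  python3 -m inch '[[[0,0,0.0,-6],[0,0,0.0,-12],[0,0,0.0,-12],[0,0,0,-6],[0,0,0,0],[0,0,0,0],[0,0,0,-6],[0,0,0,-12]]]' -; python3 -m inch '[[[0,0,0.0,6],[0,0,0.0,12],[0,0,0.0,12],[0,0,0,6],[0,0,0,0],[0,0,0,0],[0,0,0,6],[0,0,0,6]]]' -
```

```text
clock: 10.33
eef_pos: [527.2, -182.1, 121.4]
tool_rot: [-3.141, 0.004, 2.999]
force: [-0.8, 0.6, 14.0]
width: 10.5
gripper_force: 60.9
clock: 11.0
eef_pos: [527.2, -181.9, 121.4]
tool_rot: [-3.14, 0.003, -3.065]
force: [-0.5, 0.1, 12.7]
width: 10.6
gripper_force: 60.8
clock: 11.67
eef_pos: [527.2, -182.1, 121.4]
tool_rot: [-3.141, 0.004, 3.104]
force: [-1.4, -0.0, 13.3]
width: 10.1
gripper_force: 60.9
```

```bash
python3 -m inch '[[[0,0,0.03,5],[0,0,0.06,0],[0,0,0.06,-5],[0,0,0.06,0],[0,0,0.06,5],[0,0,0.06,0],[0,0,0.06,-5],[0,0,0.06,0]]]' - ;  python3 -m inch '[[[0,0,0.0,5],[0,0,0.0,0],[0,0,0.0,-5],[0,0,0,0],[0,0,0,5],[0,0,0,0],[0,0,0,-5],[0,0,0,0]]]' -; python3 - <<'E'
from h import *
print(sensors.read_state())
E
```

```text
clock: 12.33
eef_pos: [527.2, -181.8, 119.5]
tool_rot: [-3.142, 0.003, 3.112]
force: [0.4, 1.0, 2.0]
width: 10.1
gripper_force: 59.2
clock: 13.0
eef_pos: [527.3, -181.7, 119.4]
tool_rot: [-3.142, 0.003, 3.112]
force: [1.2, 0.4, 3.0]
width: 10.4
gripper_force: 59.1
{'clock': 13.0, 'qpos': array([ 0.34557261,  0.64751693, -0.09705871,  1.88260987,  0.10054647,
        0.61295674,  1.72703973]), 'qd': array([-0.21356508, -0.01108241,  0.33394819,  0.00920777, -0.35737671,
       -0.02966806, -0.89927918]), 'tau': array([  1.593416  , -49.43639517,  -1.38983388, -11.82625383,
         0.64538905,   0.55153012,   1.90224521]), 'eef_pos': array([ 527.25936728, -181.73576715,  119.42598012]), 'tool_rot': array([-3.14153791,  0.00323106,  3.11191478]), 'force': array([1.2147038 , 0.39903815, 2.97832909]), 'torque': array([ 0.12329341, -0.40596595,  0.0585189 ]), 'gripper_force': 59.10486102104187, 'width': 10.38841615438255}
```

The first wafer gave way. I'll go on to the second the same way.

```bash
python3 -m inch '[[[0,0,0.05,5],[0,0,0.1,0],[0,0,0.15,-5],[0,0,0.2,0],[0,0,0.25,5],[0,0,0.3,0],[0,0,0.3,-5],[0,0,0.3,0]]]' - ;  python3 -m inch '[[[0,0,0.05,5],[0,0,0.1,0],[0,0,0.1,-5],[0,0,0.1,0],[0,0,0.1,5],[0,0,0.1,0],[0,0,0.1,-5],[0,0,0.1,0]]]' -
```

```text
clock: 13.67
eef_pos: [527.1, -182.2, 116.9]
tool_rot: [-3.141, 0.003, 3.112]
force: [-0.1, -0.3, 6.2]
width: 10.3
gripper_force: 59.8
clock: 14.33
eef_pos: [527.1, -182.0, 116.6]
tool_rot: [-3.141, 0.003, 3.111]
force: [-1.2, 1.1, 13.5]
width: 10.2
gripper_force: 60.7
```

```bash
python3 -m inch '[[[0,0,0.03,5],[0,0,0.06,0],[0,0,0.06,-5],[0,0,0.06,0],[0,0,0.06,5],[0,0,0.06,0],[0,0,0.06,-5],[0,0,0.06,0]]]' - ;  python3 -m inch '[[[0,0,0.0,5],[0,0,0.0,0],[0,0,0.0,-5],[0,0,0,0],[0,0,0,5],[0,0,0,0],[0,0,0,-5],[0,0,0,0]]]' -
```

```text
clock: 15.0
eef_pos: [527.2, -182.1, 116.4]
tool_rot: [-3.141, 0.004, 3.111]
force: [-2.2, 1.4, 15.8]
width: 10.3
gripper_force: 61.2
clock: 15.67
eef_pos: [527.1, -182.0, 116.4]
tool_rot: [-3.141, 0.003, 3.111]
force: [-2.4, 2.0, 15.8]
width: 10.1
gripper_force: 61.2
```

```bash
python3 -m inch '[[[0,0,0.02,5],[0,0,0.03,0],[0,0,0.03,-5],[0,0,0.03,0],[0,0,0.03,5],[0,0,0.03,0],[0,0,0.03,-5],[0,0,0.03,0]]]' - ;  python3 -m inch '[[[0,0,0.0,6],[0,0,0.0,0],[0,0,0.0,-6],[0,0,0,0],[0,0,0,6],[0,0,0,0],[0,0,0,-6],[0,0,0,0]]]' -
```

```text
clock: 16.33
eef_pos: [527.2, -182.0, 116.3]
tool_rot: [-3.141, 0.004, 3.111]
force: [-2.2, 1.6, 17.2]
width: 10.3
gripper_force: 61.5
clock: 17.0
eef_pos: [527.2, -182.0, 116.3]
tool_rot: [-3.141, 0.004, 3.112]
force: [-2.5, 1.8, 18.0]
width: 10.1
gripper_force: 61.5
```

```bash
python3 -m inch '[[[0,0,0,6],[0,0,0,6],[0,0,0,0],[0,0,0,-6],[0,0,0,-6],[0,0,0,0],[0,0,0,6],[0,0,0,6]]]' - ;  python3 -m inch '[[[-0.05,0,0.0,-6],[-0.05,0,0.0,-12],[-0.05,0,0.0,-12],[-0.05,0,0,-6],[-0.05,0,0,0],[-0.05,0,0,0],[-0.05,0,0,-6],[-0.05,0,0,-6]]]' -;  python3 -m inch '[[[0.1,0,0.0,6],[0.1,0,0.0,6],[0.1,0,0.0,0],[0.1,0,0,-6],[0.1,0,0,-6],[0.1,0,0,0],[0.1,0,0,6],[0.1,0,0,0]]]' -
```

```text
clock: 17.67
eef_pos: [527.2, -181.6, 116.3]
tool_rot: [-3.141, 0.004, 3.0]
force: [-1.8, 1.7, 17.4]
width: 10.4
gripper_force: 61.4
clock: 18.33
eef_pos: [527.3, -182.0, 116.2]
tool_rot: [-3.14, 0.003, 3.113]
force: [-3.0, 0.0, 17.6]
width: 10.3
gripper_force: 61.5
clock: 19.0
eef_pos: [527.1, -181.9, 116.3]
tool_rot: [-3.14, 0.004, 3.105]
force: [-2.4, 0.6, 16.9]
width: 10.0
gripper_force: 61.3
```

```bash
python3 -m inch '[[[0,0.04,0.02,4],[0,0.04,0.02,-4],[0,0.04,0.02,4],[0,0.04,0.02,-4],[0,0.04,0.02,4],[0,0.04,0.02,-4],[0,0.04,0.02,4],[0,0.04,0.02,0]]]' - ;  python3 -m inch '[[[0,0,0.0,5],[0,0,0.0,0],[0,0,0.0,-5],[0,0,0,0],[0,0,0,5],[0,0,0,0],[0,0,0,-5],[0,0,0,0]]]' -;python3 -m inch '[[[0,0,0.02,5],[0,0,0.02,0],[0,0,0.02,-5],[0,0,0.02,0],[0,0,0.02,5],[0,0,0.02,0],[0,0,0.02,-5],[0,0,0.02,0]]]' -;
```

```text
clock: 19.67
eef_pos: [527.1, -181.9, 115.5]
tool_rot: [-3.14, 0.004, 3.104]
force: [-0.2, -0.3, 14.9]
width: 9.9
gripper_force: 61.1
clock: 20.33
eef_pos: [526.7, -181.6, 115.5]
tool_rot: [-3.141, 0.004, 3.111]
force: [-0.9, 2.0, 8.1]
width: 10.4
gripper_force: 60.1
clock: 21.0
eef_pos: [527.1, -181.5, 115.6]
tool_rot: [-3.141, 0.004, 3.112]
force: [-1.1, 2.2, 15.5]
width: 9.8
gripper_force: 61.1
```

```bash
python3 -m inch '[[[0,0,0.01,4],[0,0,0.01,-3],[0,0,0.01,4],[0,0,0.01,-3],[0,0,0.01,4],[0,0,0.01,-3],[0,0,0.01,4],[0,0,0.01,0]]]' - ; python3 -m inch '[[[0,0,0.02,4],[0,0,0.02,-3],[0,0,0.02,4],[0,0,0.02,-3],[0,0,0.02,4],[0,0,0.02,-3],[0,0,0.02,4],[0,0,0.02,0]]]' -
```

```text
clock: 21.67
eef_pos: [527.1, -182.0, 115.6]
tool_rot: [-3.14, 0.004, 3.104]
force: [-0.9, -0.5, 14.3]
width: 10.3
gripper_force: 61.0
clock: 22.33
eef_pos: [527.1, -182.5, 115.4]
tool_rot: [-3.139, 0.004, 3.104]
force: [-0.8, -1.3, 14.2]
width: 10.2
gripper_force: 61.0
```

```bash
python3 -m inch '[[[0,0,0.02,4],[0,0,0.03,-3],[0,0,0.03,4],[0,0,0.03,-3],[0,0,0.03,4],[0,0,0.03,-3],[0,0,0.03,4],[0,0,0.03,0]]]' - ; python3 -m inch '[[[0,0.03,0,5],[0,0.03,0,0],[0,0.03,0,-5],[0,0.03,0,0],[0,0.03,0,5],[0,0.03,0,0],[0,0.03,0,-5],[0,0.03,0,0]]]' -;python3 -m inch '[[[0,0,0.02,4],[0,0,0.02,-4],[0,0,0.02,4],[0,0,0.02,-4],[0,0,0.02,4],[0,0,0.02,-4],[0,0,0.02,4],[0,0,0.02,0]]]' -
```

```text
clock: 23.0
eef_pos: [526.2, -181.9, 113.4]
tool_rot: [-3.14, 0.002, 3.104]
force: [0.4, -2.3, 2.1]
width: 10.1
gripper_force: 59.5
clock: 23.67
eef_pos: [526.2, -181.3, 113.1]
tool_rot: [-3.142, 0.002, 3.111]
force: [0.2, 0.1, 0.9]
width: 10.0
gripper_force: 59.3
clock: 24.33
eef_pos: [526.3, -181.3, 112.8]
tool_rot: [-3.141, 0.002, 3.104]
force: [2.0, -0.5, -0.2]
width: 10.0
gripper_force: 59.3
```

Both wafers are passed, so I'll run the key down to its seat.

```bash
python3 -m inch '[[[0,0,0.1,1],[0,0,0.2,-1],[0,0,0.3,1],[0,0,0.4,-1],[0,0,0.5,1],[0,0,0.55,0],[0,0,0.6,0],[0,0,0.6,0]]]' - ; python3 -m inch '[[[0,0,0.05,1],[0,0,0.1,-1],[0,0,0.15,1],[0,0,0.2,0],[0,0,0.2,0]]]' -; python3 -m inch '[[[0,0,0.05,1],[0,0,0.1,-1],[0,0,0.1,0],[0,0,0.1,0]]]' -
```

```text
clock: 25.0
eef_pos: [526.1, -181.3, 107.2]
tool_rot: [-3.141, 0.002, 3.107]
force: [1.6, -0.7, 2.3]
width: 10.2
gripper_force: 60.0
clock: 25.42
eef_pos: [526.1, -181.3, 105.4]
tool_rot: [-3.141, 0.002, 3.107]
force: [0.2, -1.2, 7.9]
width: 10.4
gripper_force: 60.8
clock: 25.75
eef_pos: [526.2, -181.3, 105.3]
tool_rot: [-3.141, 0.002, 3.106]
force: [-1.1, 0.1, 15.5]
width: 10.1
gripper_force: 61.8
```

```bash
python3 -m inch '[[[0,0,-0.05,4],[0,0,-0.05,9],[0,0,-0.05,14],[0,0,-0.05,19],[0,0,-0.05,24],[0,0,-0.05,29],[0,0,-0.05,34],[0,0,-0.05,39]]]' - ; python3 -m inch '[[[0,0,0,5],[0,0,0,10],[0,0,0,15],[0,0,0,20],[0,0,0,25],[0,0,0,30],[0,0,0,35],[0,0,0,40]]]' - ; python3 -c "
from h import *
print({k:sensors.read_state()[k].round(3) for k in('qpos','force','torque')})"
```

```text
clock: 26.42
eef_pos: [526.6, -180.8, 105.4]
tool_rot: [3.14, 0.002, 2.423]
force: [0.4, -0.1, 10.9]
width: 10.2
gripper_force: 61.1
clock: 27.08
eef_pos: [527.4, -180.6, 105.4]
tool_rot: [3.137, 0.001, 1.725]
force: [2.0, 1.2, 9.4]
width: 10.0
gripper_force: 60.9
{'qpos': array([ 0.095,  0.688,  0.287,  1.9  , -0.329,  0.595,  0.748]), 'force': array([2.006, 1.156, 9.371]), 'torque': array([ 0.266, -0.483,  0.091])}
```

```bash
T="from h import *
s=sensors.read_state();print(s['torque'].round(3),s['qpos'].round(2))"; python3 -m inch '[[[0,0,0,4],[0,0,0,8],[0,0,0,12],[0,0,0,15],[0,0,0,15],[0,0,0,15]]]' - ; python3 -c "$T"; python3 -m inch '[[[0,0,0,2],[0,0,0,4],[0,0,0,5],[0,0,0,5],[0,0,0,5]]]' -;python3 -c "$T"
```

```text
clock: 27.58
eef_pos: [527.7, -180.6, 105.4]
tool_rot: [3.137, -0.0, 1.467]
force: [2.5, 2.2, 9.1]
width: 9.9
gripper_force: 61.0
[ 0.34  -0.587  0.149] [ 0.05  0.7   0.36  1.9  -0.41  0.61  0.57]
clock: 28.0
eef_pos: [527.6, -180.7, 105.4]
tool_rot: [3.137, -0.0, 1.38]
force: [2.9, 1.4, 10.1]
width: 10.1
gripper_force: 61.0
[ 0.199 -0.575  0.096] [ 0.03  0.7   0.38  1.9  -0.44  0.61  0.5 ]
```

```bash
T="from h import *
s=sensors.read_state();print(s['torque'].round(3))"; python3 -m inch '[[[0,0,0,2],[0,0,0,4],[0,0,0,4],[0,0,0,4]]]' - ; python3 -c "$T"; python3 -m inch '[[[0,0,0,2],[0,0,0,4],[0,0,0,4],[0,0,0,4]]]' -;python3 -c "$T"
```

```text
clock: 28.33
eef_pos: [527.7, -180.7, 105.4]
tool_rot: [3.137, -0.001, 1.31]
force: [2.2, 1.0, 9.9]
width: 10.3
gripper_force: 60.9
[ 0.276 -0.592  0.206]
clock: 28.67
eef_pos: [527.8, -180.7, 105.4]
tool_rot: [3.137, -0.001, 1.242]
force: [2.9, 0.9, 9.4]
width: 10.0
gripper_force: 61.0
[ 0.27  -0.606  0.397]
```

```bash
python3 -m inch '[[[0,0,0,1],[0,0,0,1],[0,0,0,1],[0,0,0,1],[0,0,0,1],[0,0,0,1],[0,0,0,1],[0,0,0,1]]]' - ; python3 - <<'E'
from h import *
s=sensors.read_state();print(s['torque'].round(3))
cv2.imwrite("pics/w3.png",get_image("wrist"))
E
```

```text
clock: 29.33
eef_pos: [527.8, -180.7, 105.4]
tool_rot: [3.137, -0.001, 1.224]
force: [2.4, 1.5, 9.2]
width: 10.3
gripper_force: 61.0
[ 0.225 -0.602  0.486]
```

View pics/w3.png

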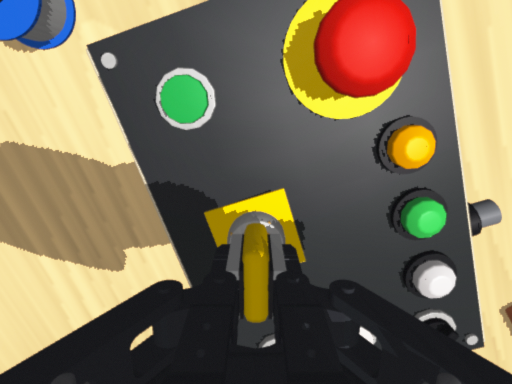

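The key's head, at (257,225-320), is seated over the bezel and lined up with the fingers. The holding torque is 0.49 N m and steady, well above the 0.10 N m spring, so the cylinder is on its stop.

```bash
python3 -c "
from cell import order
print(order.finish_job())"
```

```text
the job is handed in; nothing more can be done
None
```

The yellow key is pushed fully home in the switch and turned clockwise to its stop, and I handed the job in at about 29 s with the arm still gripping it and holding it there; the hand-in returned no verdict.

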